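# Stand the fallen block, free the catch, hold the clamp shut

### The job

One of the three wooden blocks in the bench clamp's lane has tipped over onto the fence: stand it upright on its end in the lane, in its gap between fence and clamp bar, without toppling the other two, and let go of it. Then flip the clamp's red safety catch right over, away from the lever, and only then pull the lever with the black handle all the way towards the robot so that the bar closes up the row, and finish while still holding the lever there with the fingers, against its spring. Leave all three blocks standing and the things around the clamp where they are.

Things in the scene. Friction and masses are not known exactly. Their poses are not given: they have to be found in the camera images.
- clamp_base: Fixed grey base plate of a bench clamp, 210 (x) x 560 (y) x 8 mm, top 8 mm above the bench, reaching y = -0.20 to +0.36. Origin: on the bench under the middle of the lane; x across the lane, away from the robot; y along the lane towards the lever; z up. The lane spans y = -0.195 to +0.195; three places in it, about 120 mm apart, the middle one at y = 0, hold one wooden block each.
- clamp_bar (a joint): Low aluminium clamp bar along the lane's far side, 17 mm high above the plate, m: 0 = open, its face at clamp_base x = +0.045; 0.037 = closed towards the fence, leaving 53 mm for the 50 mm deep blocks. Only the lever drives it, 44 mm per rad. At the lever's end it carries an upright post, 89 mm high, at clamp_base y = 0.241, x = 0.044 while open.
- fence (a point): Middle of the top edge of the inner face of the fixed aluminium fence, on the robot's side of the lane at clamp_base x = -0.045; the fence is 390 mm long, 12 mm thick and 38 mm high above the plate.
- tipped_block: The tipped wooden block, 50x110x38 mm, about 0.16 kg, in one of the three places. Its foot is in the lane; it has tipped towards the robot (clamp_base -x) and leans on the fence's top edge, its 110 mm length sloping up at about 25 to 28 degrees, its head sticking out over the fence, its 38 mm thickness along the lane. Origin: centre of one 50x110 face; y runs along its length.
- tipped_block_mid (a point): The tipped block's centre. Axes: y along the 110 mm length, towards the head; x along the 50 mm side; z along the 38 mm thickness. The block stands when y is vertical, its centre then 63 mm above the bench, its 50 mm side across the lane like its neighbours'.
- block_a_mid (a point): Wooden neighbour block, same kind, standing on end in the lane: this is its centre, 63 mm above the bench. y points up along the 110 mm length; the 50 mm side lies across the lane, the 38 mm thickness along it.
- block_b_mid (a point): The other neighbour block, standing on end in the lane: this is its centre, 63 mm above the bench. y points up along the 110 mm length; the 50 mm side lies across the lane, the 38 mm thickness along it.
- safety_catch (a joint): The red safety catch, rad: 0 = set, its tongue lies across in front of the lever rod and stops a steel stop block on it; 1.2 = flipped right over, away from the lever, against its stop; the lever is free from about 0.9. Friction holds it where it is left (about 1.2 N at the tab).
- catch_pivot (a point): Middle of the catch's shaft, which lies along clamp_base x, 70 mm above the bench and 60 mm to the +y side of the lever's plane. Two lugs up to 81 mm above the bench carry it; the tab stands 42 mm from this point on the robot's side, clear of the lugs (nearest lug face at 29 mm). The flipped tongue stands up to about 140 mm above the bench.
- lever_pull (a joint): The clamp lever, rad: 0 = at rest, leaning 0.42 rad back (clamp_base +x) from upright; it is pulled towards the robot (clamp_base -x) to its stop at 0.84, leaning 0.42 rad forward. A spring brings it back if let go: the pull at the handle rises from about 4 N to 9 N.
- lever_grip (a point): Middle of the free part of the lever's handle: a black round bar, 21 mm thick, lying along clamp_base y on the rod's upper end, 165 mm from the hinge axis. It reaches from 10 mm on the lane side of the rod to 62 mm on the catch side; this point is 36 mm from the rod, clear of it. It swings with the lever in a plane of clamp_base x and z, 160 to 195 mm above the bench.
- catch_tab (a point): Point 2 mm below the free end of the catch's red thumb tab, which is 24 (clamp_base x) x 9 x 52 mm. The tab is pushed sideways, along clamp_base +y, away from the lever. It turns with the catch about the catch shaft, 50 mm from this point; while set it leans 0.25 rad from upright towards the lever.
- clamp_lever: The lever: an upright steel rod 13 mm thick with the black bar handle across its upper end. Origin on its hinge axis (along clamp_base y), 30 mm above the bench.
- parts_tray: Bystander: small yellow parts tray, 102x70x39 mm. Origin: centre of its underside.
- dust_brush: Bystander: dust brush with red handle, 54x221x16 mm. Origin: centre of its underside.
- cream_plug: Bystander: cream moulded plug, round, 61x61x28 mm. Origin: centre of its underside.
- spring_clamp: Bystander: black spring clamp with orange tips, 73x133x20 mm. Origin: centre of its underside.
Mind the look-alikes: they are no part of the job. Leave any orange look-alike of the tipped_block alone.

How it is judged:
By the outcome, as a careful person would: the job done as asked, in the order asked, and still so for the second after the job is handed in, while the arm keeps its last pose, push and grip.
It also fails if it takes over 70 s, if anything falls off the work surface, if the arm or the gripper's body presses on something with over 40 N, if the wrist force passes 120 N, or if a joint passes its speed limit or range.

### The arm

A 7-joint arm with a two-finger parallel gripper is mounted at the origin on the work surface; the furniture and walls round the work are solid. World frame = base frame: x ahead of the robot, y to its left, z up, the work surface at z = 0. Lengths are in m, angles in rad, forces in N, time in s.
With the tool pointing down it reaches from about 0.425 to 0.875 m from the base axis. Payload 9.9 kg.
Tool frame: the origin (TCP) lies on the centre line of the jaws, within the pads' length; the fingertips stand 8 mm ahead of it and the grasp point (between the pads) lies 11 mm behind it (robot.tip_extent is the distance from the TCP to the fingertips, in m); z points along the fingers, y is the line along which they close (so a half turn about z gives the same grasp; the last joint's range is limited). The gripper opens to 85 mm and grips with 20 to 120 N. Pads are 22 mm wide; open, the fingers measure 114 mm over their backs; the gripper's body (76 mm by 85 mm) begins 54 mm behind the grasp point. The pads swing forward as they close: fully open they stand 13 mm farther back than shut.
Start: joints at [-1.224, 0.576, 0.025, 1.437, -0.015, 1.129, -0.057], TCP at [0.282, 0.613, 0.239] pointing down, gripper open.
Joint ranges: [-2.76, 2.76], [-0.34, 2.15], [-1.52, 1.57], [0.19, 2.46], [-1.09, 4.23], [0.17, 1.99], [-2.82, 2.82]. Speed limits (rad/s): [2.22, 2.22, 3.01, 3.01, 3.14, 3.14, 3.14].

### API

Orientations are given as a rotation vector (axis times angle).
In Python, from station import robot gives the robot as it stands.
- The arm moves only by the shell command python3 -m creep 'ROWS'. ROWS is JSON, a list of rows, each a list of 7 numbers: the finger opening in cm, from 0 to 8.54, then the shift along the tool's x, y, z in cm, then the turn, a rotation vector about the tool's x, y, z in rad. In form: [[hand, tx, ty, tz, wx, wy, wz], ...]. A call has exactly 8 rows; each row shifts and turns the commanded pose from where the row before left it, along the tool's axes as they then stand; what a row does not reach is not made up. A row lasts 1/8 s, in which the tool goes at most 62.5 mm and 10.7 degrees, less where a joint would pass 70% of its speed; a pose out of reach is approached as far as the arm can. A call with a gripper value outside its range is refused whole. The fingers move at their own pace and stop on an object; the grip force is fixed at half the most. Time passes only in rows, so rows that do not move let the fingers close, or fill a call up. It gives the time, the measured TCP pose, the force, the opening and the grip force at its end, in the units of the state.
- robot.get_state(): the state, without advancing time (a new reading comes with each control period).
- robot.grab_frame(name): name is "scene" or "top" or "wrist"; returns the picture (384x512x3 uint8, red, green, blue); there is no depth.
- robot.calibration(name): a dict with "intrinsics" (3x3 intrinsics, pixels), "R" (3x3) and "t" (3): a world point X has camera coordinates R X + t. Camera axes: x right, y down, z forward; pixel columns grow to the right and rows downward; lengths in m; the calibration is good to about 2 mm. A picture is of the moment at which its call begins: read the wrist's pose just before it. calibration takes no time and is no camera call; for the wrist camera it gives the pose at the moment of the call.
- robot.sign_off(): hands the job in; it is judged then, once.
The state is a dict: "time": time; "joints": joint angles; "joint_vel": joint speeds; "effort": joint torques, N m; "position": TCP position; "tool_rot": TCP orientation; "force": force on the tool from outside, world axes, zero at the start; "torque": the same for the moment, N m; "finger_gap": finger opening in m; "grasp_force": force on a finger pad.
Only numpy, scipy, OpenCV 4.12 (cv2) and the standard library are available. Lean on these libraries where they do the work, as an engineer would, in place of code of your own. Each camera call takes 0.05 s, during which the arm holds its last target. There are 200 camera calls.

## Working session

There is one attempt and no reset: what is moved stays moved. The work goes in short steps, Python scripts to look and compute and a shell command to move; the robot and the scene stay as the last step left them, time stands still between calls to the robot, and variables do not carry over. Pictures are saved under pics/ and viewed, at most 13 in all, crops included, and the job is handed in when it is done.

```bash
mkdir -p pics; ls
python3 - <<'E'
from station import robot
import cv2,numpy as np
np.set_printoptions(precision=4,suppress=True)
s=robot.get_state();print({k:s[k] for k in('time','position','tool_rot','force','finger_gap')})
for n in('scene','top','wrist'):
    f=robot.grab_frame(n);cv2.imwrite(f'pics/{n}0.png',f[:,:,::-1])
    c=robot.calibration(n);print(n,c['intrinsics'],c['R'],c['t'])
a=[cv2.imread(f'pics/{n}0.png') for n in('scene','top')]
cv2.imwrite('pics/scene0b.png',cv2.resize(a[0],(800,600)));cv2.imwrite('pics/top0b.png',cv2.resize(a[1],(800,600)))
E
```

```text
pics
{'time': 0.0, 'position': array([0.2817, 0.6129, 0.2384]), 'tool_rot': array([-0.6713, -3.0687,  0.0026]), 'force': array([-1.5101,  0.0139,  0.4446]), 'finger_gap': 0.0854497387225584}
scene [[460.1216   0.     253.6808]
 [  0.     460.1216 195.1383]
 [  0.       0.       1.    ]] [[ 0.6159 -0.7876  0.0189]
 [-0.5948 -0.4807 -0.6444]
 [ 0.5166  0.3856 -0.7645]] [-0.469   0.3968  1.2024]
top [[432.5563   0.     251.4906]
 [  0.     432.5563 187.8604]
 [  0.       0.       1.    ]] [[-0.0016 -0.9999  0.0139]
 [-0.9966  0.0005 -0.082 ]
 [ 0.0819 -0.014  -0.9965]] [-0.0995  0.6134  1.3613]
wrist [[279.0294   0.     254.8297]
 [  0.     279.0294 189.8758]
 [  0.       0.       1.    ]] [[ 0.4171  0.9088 -0.0009]
 [ 0.8663 -0.3973  0.3027]
 [ 0.2747 -0.1271 -0.9531]] [-0.6757 -0.0391  0.3788]
```

View pics/scene0b.png

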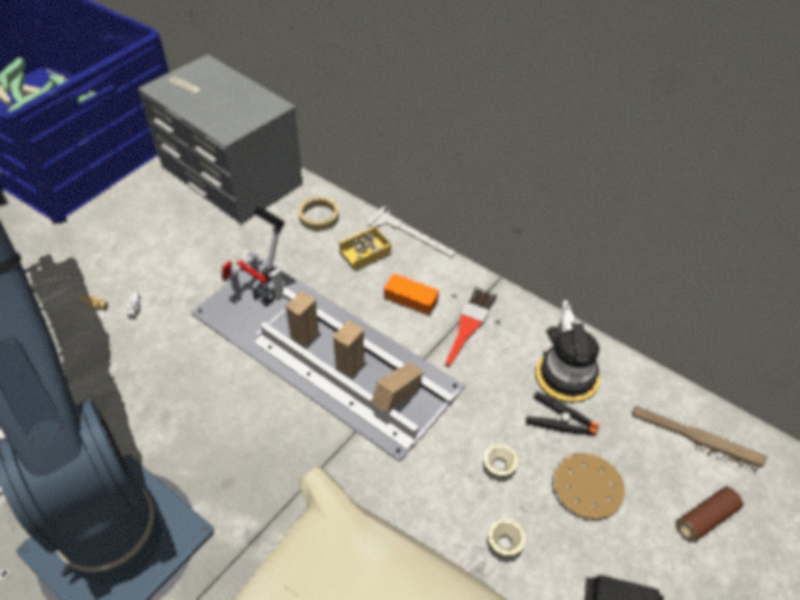

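View pics/top0b.png

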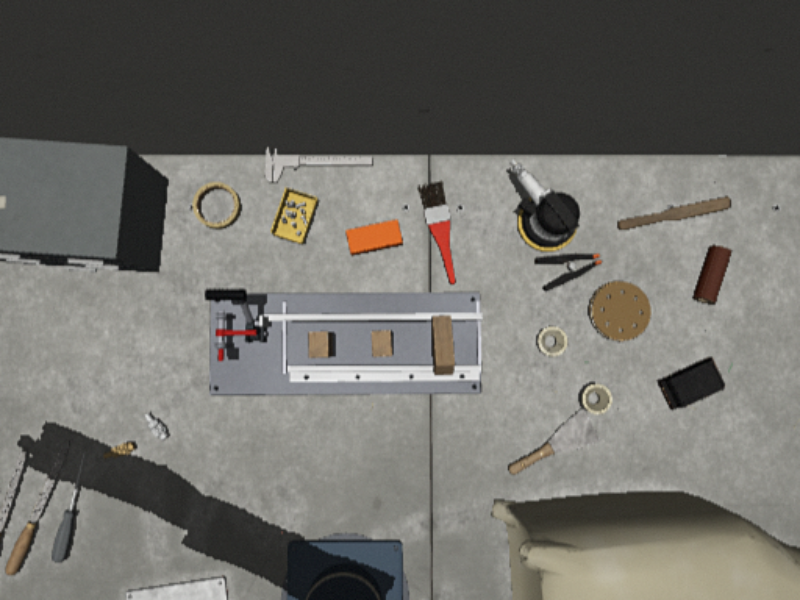

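The scene view (800x600) shows the tipped brown block at about (397,387). The standing neighbours are at (302,320) and (349,349), the red catch at (245,270) and the lever handle at (270,218). In the top view the tipped block is at (443,345), the neighbours at (319,344) and (382,343), and the plate spans (210..481, 292..394). The orange block at (375,237) is the look-alike and lies outside the lane, so I leave it alone.

```bash
cat > h.py <<'E'
from station import robot
import cv2,numpy as np
from scipy.spatial.transform import Rotation as Ro
np.set_printoptions(precision=4,suppress=True)
def ray(n,uv,c=None):
    c=c or robot.calibration(n);d=np.linalg.inv(c['intrinsics'])@[uv[0],uv[1],1]
    return -c['R'].T@c['t'], c['R'].T@d
def onz(n,uv,z,c=None):
    o,d=ray(n,uv,c);return o+d*(z-o[2])/d[2]
def proj(n,X,c=None):
    c=c or robot.calibration(n);p=c['intrinsics']@(c['R']@np.array(X)+c['t']);return p[:2]/p[2]
def two(u1,n1,u2,n2):
    (o1,d1),(o2,d2)=ray(n1,u1),ray(n2,u2)
    s=np.linalg.lstsq(np.c_[d1,-d2],o2-o1,rcond=None)[0]
    a,b=o1+s[0]*d1,o2+s[1]*d2;return (a+b)/2,np.linalg.norm(a-b)
E
python3 - <<'E'
from h import *
im=cv2.imread('pics/top0.png');hsv=cv2.cvtColor(im,cv2.COLOR_BGR2HSV)
print(hsv[240,150],hsv[205,200],hsv[260,200],hsv[215,205])
m=cv2.inRange(hsv,(105,15,60),(130,80,170))
m[:180]=0;m[260:]=0;m[:,:120]=0;m[:,320:]=0
m=cv2.morphologyEx(m,cv2.MORPH_CLOSE,np.ones((15,15)))
c=max(cv2.findContours(m,0,2)[0],key=cv2.contourArea);r=cv2.minAreaRect(c);b=cv2.boxPoints(r)
P=np.array([onz('top',p,.008) for p in b]);print(r,b,P,P.mean(0),[np.linalg.norm(P[i]-P[i-1]) for i in range(4)])
w=cv2.inRange(hsv,(5,60,60),(18,170,220));
for n,i in(('top',im),('scene',cv2.imread('pics/scene0.png'))):
    w=cv2.inRange(cv2.cvtColor(i,cv2.COLOR_BGR2HSV),(5,60,50),(18,190,230))
    for c in cv2.findContours(w,0,2)[0]:
        if cv2.contourArea(c)>80: print(n,cv2.contourArea(c),cv2.minAreaRect(c))
a=cv2.imread('pics/top0.png')[175:260,125:320];s=cv2.imread('pics/scene0.png')[125:295,120:300]
o=np.zeros((600,800,3),np.uint8);a=cv2.resize(a,(400,174*1),interpolation=2);
cv2.imwrite('pics/sc1.png',cv2.resize(s,(635,600),interpolation=2));
cv2.imwrite('pics/top1.png',cv2.resize(cv2.imread('pics/top0.png')[175:260,125:320],(780,340),interpolation=2))
E
```

```text
[110  16 140] [30  3 84] [ 20  10 150] [ 17  89 157]
((220.5, 220.0), (64.0, 173.0), 90.0) [[134. 188.]
 [307. 188.]
 [307. 252.]
 [134. 252.]] [[ 0.6145  0.2799  0.008 ]
 [ 0.6142 -0.281   0.008 ]
 [ 0.4078 -0.2785  0.008 ]
 [ 0.4092  0.2757  0.008 ]] [ 0.5114 -0.001   0.008 ] [np.float64(0.20535905429178916), np.float64(0.5609024844734704), np.float64(0.20646416276986698), np.float64(0.5541722297096879)]
top 204.5 ((11.799992561340332, 352.4000244140625), (8.049844741821289, 33.093807220458984), 26.56505012512207)
top 165.0 ((339.3089599609375, 293.5075988769531), (7.873483180999756, 30.528316497802734), 58.671302795410156)
top 177.0 ((244.0, 219.5), (15.0, 12.0), 90.0)
top 170.5 ((203.5, 220.0), (16.0, 13.0), 90.0)
top 396.5 ((283.47625732421875, 220.47836303710938), (36.96183776855469, 12.532514572143555), 87.39744567871094)
top 1048.5 ((397.5, 198.5), (37.0, 37.0), 90.0)
top 382.5 ((456.6270446777344, 175.54063415527344), (12.495803833007812, 36.687374114990234), 17.744670867919922)
top 405.0 ((431.1153869628906, 136.57693481445312), (7.8446455001831055, 73.73966217041016), 78.69007110595703)
scene 610.0 ((454.6905517578125, 327.8948974609375), (17.44466781616211, 42.00176239013672), 54.782405853271484)
scene 1348.0 ((377.0, 310.5), (41.0, 44.0), 90.0)
scene 522.5 ((446.6551513671875, 279.362060546875), (89.50515747070312, 9.099071502685547), 21.801410675048828)
scene 517.0 ((253.65853881835938, 247.0731964111328), (19.36554718017578, 36.54466247558594), 51.34019470214844)
scene 444.0 ((223.14212036132812, 222.98983764648438), (34.05609130859375, 17.52677345275879), 85.91438293457031)
scene 434.5 ((193.89923095703125, 203.52125549316406), (33.11618423461914, 18.23192596435547), 78.11134338378906)
```

View pics/sc1.png

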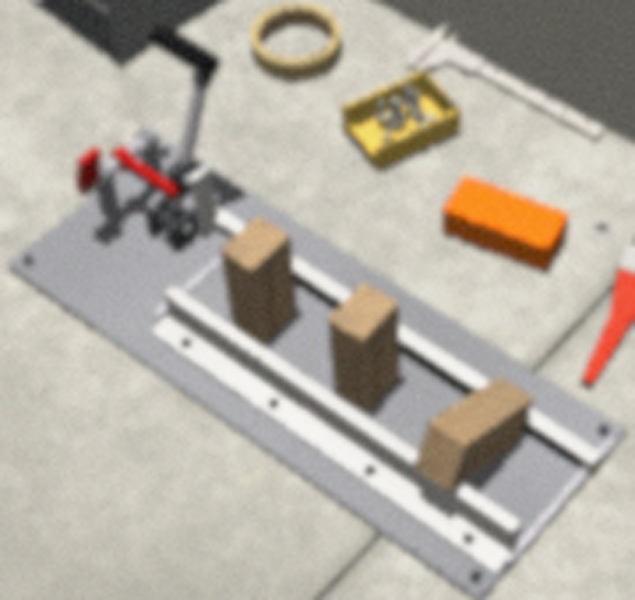

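View pics/top1.png

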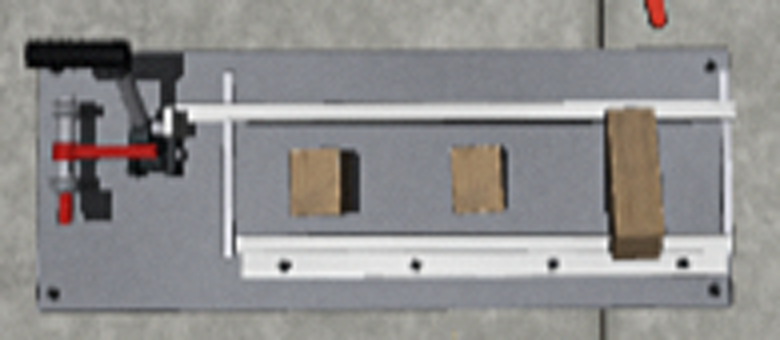

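The two crops confirm the layout. The tipped block is at scene-crop (475,430) and top-crop (633,182), with its foot by the bar and its head over the fence on the robot's side. The catch tab is at top-crop (65,207), the tongue at (105,152) and the handle at (78,53). Next I work out positions from these pixels.

Run:
```python
from h import *
T=lambda u,v:((u+.5)/4+125-.5,(v+.5)/4+175-.5)
S=lambda u,v:((u+.5)/3.528+120-.5,(v+.5)/3.529+125-.5)
print('fence top edge inner', [onz('top',T(*p),.046) for p in((238,238),(608,236),(728,237))])
print('bar near edge top',[onz('top',T(*p),.025) for p in((250,120),(590,121),(730,116))])
print('bar far edge',[onz('top',T(*p),.025) for p in((200,104),(600,103),(735,102))])
for n,p in(('A',(315,180)),('B',(477,178))): print(n,onz('top',T(*p),.118))
print('plate corners',[onz('top',T(*p),.008) for p in((40,50),(730,47),(732,304),(40,307))])
for n,s,t in(('footL',(498,380),(607,110)),('footR',(530,405),(655,110)),('headL',(430,427),(613,238)),('headR',(463,445),(661,238)),
 ('handleend',(158,35),(28,52)),('handleend2',(213,66),(130,52)),('tabtip',(90,155),(65,195)),('tongue lane end',(175,190),(155,152)),('tongue base',(118,153),(55,152))):
    print(n,*two(S(*s),'scene',T(*t),'top'))
c=robot.calibration('wrist');print('cam',-c['R'].T@c['t'])
# colours
for n in('top','scene'):
    i=cv2.imread(f'pics/{n}0.png');h=cv2.cvtColor(i,cv2.COLOR_BGR2HSV)
    m=cv2.inRange(h,(0,150,80),(4,255,255))|cv2.inRange(h,(172,150,80),(180,255,255))
    for q in cv2.findContours(m,0,2)[0]:
        if cv2.contourArea(q)>6 and q[:,0,0].mean()<200: print(n,'red',cv2.boundingRect(q),q[:,0].mean(0))
```

```text
fence top edge inner [array([0.4666, 0.111 , 0.046 ]), array([ 0.4676, -0.1784,  0.046 ]), array([ 0.4666, -0.2726,  0.046 ])]
bar near edge top [array([0.5598, 0.1055, 0.025 ]), array([ 0.5587, -0.1661,  0.025 ]), array([ 0.5626, -0.2784,  0.025 ])]
bar far edge [array([0.5726, 0.1454, 0.025 ]), array([ 0.5731, -0.1742,  0.025 ]), array([ 0.5738, -0.2825,  0.025 ])]
A [0.5111 0.0443 0.118 ]
B [ 0.5124 -0.076   0.118 ]
plate corners [array([0.6173, 0.2779, 0.008 ]), array([ 0.6195, -0.2815,  0.008 ]), array([ 0.4121, -0.2806,  0.008 ]), array([0.4111, 0.2737, 0.008 ])]
footL [ 0.5664 -0.1781  0.0519] 0.0006534172076524526
footR [ 0.5655 -0.2149  0.0492] 0.0023960176271562816
headL [ 0.4687 -0.1802  0.0955] 0.00427262333798637
headR [ 0.4683 -0.2151  0.1033] 0.0026703369623167312
handleend [0.6018 0.242  0.18  ] 0.0009845143266837405
handleend2 [0.6004 0.1695 0.186 ] 0.001489699859145943
tabtip [0.4985 0.232  0.1136] 0.0049615842988402865
tongue lane end [0.5334 0.1698 0.08  ] 0.0012537846434185582
tongue base [0.5341 0.246  0.0779] 0.0026853871460457077
cam [0.2117 0.6467 0.3722]
top red (140, 223, 3, 8) [141.  226.5]
top red (138, 211, 26, 4) [151.     212.4615]
scene red (153, 168, 18, 13) [161.25 173.65]
scene red (143, 168, 4, 10) [144.2143 172.3571]
```

```bash
python3 -m creep '[[6.5,0,0,0,0,0,-0.11],[6.5,0,0,0,0,0,-0.11],[6.5,0,0,0,0,0,-0.11],[6.5,0,0,0,0,0,-0.1],[6.5,0,-6,0,0,0,0],[6.5,0,-6,0,0,0,0],[6.5,0,-6,0,0,0,0],[6.5,0,-6,0,0,0,0]]'
```

```text
time: 1.15
position: [0.2816, 0.3712, 0.2392]
tool_rot: [0.002, 3.141, -0.0]
force: [0.9, -0.9, 0.9]
finger_gap: 0.0645
grasp_force: 0.0
```

```bash
python3 -m creep '[[6.5,-5.7,0,0,0,0,0],[6.5,-5.7,0,0,0,0,0],[6.5,-5.6,0,0,0,0,0],[6.5,0,-5.7,0,0,0,0],[6.5,0,-5.7,0,0,0,0],[6.5,0,-5.7,0,0,0,0],[6.5,0,-5.7,0,0,0,0],[6.5,0,-5.7,0,0,0,0]]'
python3 -m creep '[[6.5,0,-5.7,0,0,0,0],[6.5,0,-5.7,0,0,0,0],[6.5,0,-5.7,0,0,0,0],[6.5,0,-5.7,0,0,0,0],[6.5,0,-5.5,0,0,0,0],[6.5,0,0,0,0,0,0],[6.5,0,0,0,0,0,0],[6.5,0,0,0,0,0,0]]'
python3 -m creep '[[6.5,0,0,0,0,-0.155,0],[6.5,0,0,0,0,-0.155,0],[6.5,0,0,0,0,-0.155,0],[6.5,0,0,0,0,-0.155,0],[6.5,0,0,0,0,0,0],[6.5,0,0,0,0,0,0],[6.5,0,0,0,0,0,0],[6.5,0,0,0,0,0,0]]'
python3 - <<'E'
from h import *
s=robot.get_state();print(s['joints'],Ro.from_rotvec(s['tool_rot']).as_matrix())
E
```

```text
time: 2.15
position: [0.4512, 0.0864, 0.2393]
tool_rot: [0.001, 3.141, -0.0]
force: [1.0, -0.6, 0.5]
finger_gap: 0.0651
grasp_force: 0.0
time: 3.15
position: [0.4514, -0.1934, 0.2392]
tool_rot: [0.002, -3.141, -0.001]
force: [-0.4, 1.1, -0.3]
finger_gap: 0.065
grasp_force: 0.0
time: 4.15
position: [0.4564, -0.1886, 0.2361]
tool_rot: [-0.014, 2.652, 0.027]
force: [1.3, 0.1, -0.8]
finger_gap: 0.065
grasp_force: 0.0
[ 0.6631  0.1664 -0.2359  2.271  -0.6075  0.3242  2.5619] [[-0.8823 -0.0146  0.4704]
 [-0.0049  0.9997  0.0219]
 [-0.4706  0.017  -0.8822]]
```

```bash
python3 -m creep '[[6.5,1.6,-0.3,2.4,0.01,0,0],[6.5,1.6,-0.3,2.4,0.01,0,0],[6.5,1.6,-0.3,2.5,0,0,0],[6.5,1.55,-0.23,2.5,0,0,0],[6.5,0,0,0,0,0,0],[6.5,0,0,0,0,0,0],[6.5,0,0,0,0,0,0],[6.5,0,0,0,0,0,0]]'
python3 - <<'E'
from h import *
s=robot.get_state();R=Ro.from_rotvec(s['tool_rot']).as_matrix();print(s['position'],s['joints'],R)
t=np.array([.470,-.197,.0761])+.011*R[:,2];print('tool delta cm',100*R.T@(t-s['position']),'tilt',np.degrees(np.arctan2(R[0,2],-R[2,2])))
f=robot.grab_frame('wrist');cv2.imwrite('pics/w1.png',cv2.resize(f[:,:,::-1],(640,480)))
E
```

```text
time: 5.15
position: [0.4516, -0.2102, 0.159]
tool_rot: [-0.008, 2.701, 0.036]
force: [-0.9, 0.5, 1.0]
finger_gap: 0.0649
grasp_force: 0.0
[ 0.4516 -0.2102  0.159 ] [ 0.7349  0.3291 -0.299   2.3219 -0.8015  0.1721  2.8168] [[-0.9046 -0.0117  0.4261]
 [-0.0002  0.9996  0.027 ]
 [-0.4263  0.0244 -0.9043]]
tool delta cm [1.8724 1.101  9.4129] tilt 25.232219776269574
```

View pics/w1.png

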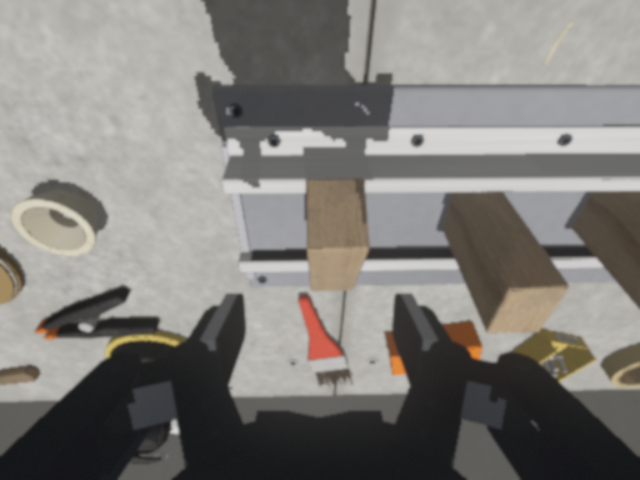

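The wrist view shows the tipped block at (337,235), centred between the fence (row 185) and the bar (row 265). Its neighbours' tops are at (525,305) and beyond. Joints 6 and 7 are at their limits, so I will back out and use the half-turned grasp.

```bash
python3 -m creep '[[6.5,0,0,-2,-0.01,0.147,0],[6.5,0,0,-2,-0.01,0.147,0],[6.5,0,0,-2,-0.007,0.147,0],[6.5,0,0,0,0,0,0.175],[6.5,0,0,0,0,0,0.175],[6.5,0,0,0,0,0,0.175],[6.5,0,0,0,0,0,0.175],[6.5,0,0,0,0,0,0.175]]'
python3 -m creep '[[6.5,0,0,0,0,0,0.175],[6.5,0,0,0,0,0,0.175],[6.5,0,0,0,0,0,0.175],[6.5,0,0,0,0,0,0.175],[6.5,0,0,0,0,0,0.175],[6.5,0,0,0,0,0,0.175],[6.5,0,0,0,0,0,0.175],[6.5,0,0,0,0,0,0.175]]'
python3 -m creep '[[6.5,0,0,0,0,0,0.175],[6.5,0,0,0,0,0,0.175],[6.5,0,0,0,0,0,0.175],[6.5,0,0,0,0,0,0.175],[6.5,0,0,0,0,0,0.17],[6.5,0,0,0,0,0,0],[6.5,0,0,0,0,0,0],[6.5,0,0,0,0,0,0]]'
python3 - <<'E'
from h import *
s=robot.get_state();R=Ro.from_rotvec(s['tool_rot']).as_matrix();print(s['position'],s['joints'],R)
f=cv2.imread('pics/w1.png')
# project model box into w1 needs old pose; use block head/foot edges in top+scene instead
for n in('top','scene'): print([proj(n,p) for p in((.4685,-.197,.0995),(.566,-.197,.0505),(.446,-.197,.0548))])
E
```

```text
time: 6.2
position: [0.4442, -0.2069, 0.1924]
tool_rot: [1.258, 2.762, 0.177]
force: [0.4, 0.4, 0.5]
finger_gap: 0.0652
grasp_force: 0.0
time: 7.2
position: [0.4441, -0.2069, 0.1923]
tool_rot: [2.827, 1.343, 0.242]
force: [-0.6, 0.0, -0.5]
finger_gap: 0.065
grasp_force: 0.0
time: 8.2
position: [0.4441, -0.2071, 0.1923]
tool_rot: [-3.071, -0.038, -0.217]
force: [-0.3, -0.3, 0.2]
finger_gap: 0.0651
grasp_force: 0.0
[ 0.4441 -0.2071  0.1923] [-0.3269  0.5954  1.199   2.0821 -0.8843  0.9749 -0.1809] [[ 0.9897  0.0288  0.14  ]
 [ 0.02   -0.9977  0.0641]
 [ 0.1415 -0.0606 -0.9881]]
[array([284.0659, 233.7332]), array([282.4375, 202.1913]), array([282.844 , 240.6615])]
[array([245.3677, 248.0813]), array([265.6075, 235.9067]), array([240.3645, 261.9351])]
```

```bash
python3 -m creep '[[6.5,0,0,0,-0.03,0.12,0.01],[6.5,0,0,0,-0.03,0.12,0.01],[6.5,0,0,0,0,0.12,0],[6.5,0,0,0,0,0.1,0],[6.5,0,0,0,0,0.06,0],[6.5,0,0,0,0,0,0],[6.5,0,0,0,0,0,0],[6.5,0,0,0,0,0,0]]'
cat > d.py <<'E'
import sys
from h import *
def rep(t,g=0):
    s=robot.get_state();R=Ro.from_rotvec(s['tool_rot']).as_matrix();print(s['position'],s['joints'],R,s['force'])
    print('tool delta cm',100*R.T@(np.array(t)+g*R[:,2]-s['position']),'tilt',np.degrees(np.arctan2(R[0,2],-R[2,2])))
if __name__=='__main__':
    a=[float(v) for v in sys.argv[1:]];rep(a[:3],a[3])
E
python3 d.py .47 -.197 .0761 .011
```

```text
time: 9.2
position: [0.4395, -0.2087, 0.1651]
tool_rot: [-3.027, 0.033, -0.641]
force: [-0.7, 0.5, 0.4]
finger_gap: 0.0649
grasp_force: 0.0
[ 0.4395 -0.2087  0.1651] [ 0.3757  0.3079  0.1871  2.3262 -1.0843  0.3461 -0.0426] [[ 0.9139 -0.0108  0.4057]
 [-0.0303 -0.9987  0.0415]
 [ 0.4047 -0.0502 -0.9131]] [-0.6733  0.5355  0.3514]
tool delta cm [-0.8525 -0.7517 10.5124] tilt 23.956381870204364
```

```bash
python3 -m creep '[[6.5,-0.4,-0.4,1,-0.02,0,0.01],[6.5,-0.4,-0.3,1,-0.02,0,0.01],[6.5,0,0,1,0,0,0],[6.5,0,0,1,0,0,0],[6.5,0,0,1,0,0,0],[6.5,0,0,0,0,0,0],[6.5,0,0,0,0,0,0],[6.5,0,0,0,0,0,0]]'
python3 d.py .47 -.197 .0761 .011
```

```text
time: 10.2
position: [0.4552, -0.2061, 0.1316]
tool_rot: [-3.056, 0.075, -0.614]
force: [-0.2, -0.2, -0.2]
finger_gap: 0.065
grasp_force: 0.0
[ 0.4552 -0.2061  0.1316] [ 0.5232  0.3758 -0.0817  2.3318 -1.0857  0.1721 -0.1152] [[ 0.9212 -0.0426  0.3866]
 [-0.0517 -0.9986  0.0133]
 [ 0.3855 -0.0323 -0.9221]] [-0.1913 -0.2485 -0.2231]
tool delta cm [-0.8205 -0.7947  6.8053] tilt 22.74834137480736
```

```bash
python3 -m creep '[[6.5,0,-0.4,0,-0.01,-0.08,-0.025],[6.5,0,-0.4,0,0,-0.08,-0.025],[6.5,0,0,0,0,0,0],[6.5,0,0,0,0,0,0],[6.5,0,0,0,0,0,0],[6.5,0,0,0,0,0,0],[6.5,0,0,0,0,0,0],[6.5,0,0,0,0,0,0]]'
python3 d.py .47 -.197 .0761 .011
```

```text
time: 11.2
position: [0.4567, -0.1988, 0.1305]
tool_rot: [-3.099, 0.009, -0.41]
force: [-0.5, -0.1, -0.3]
finger_gap: 0.0649
grasp_force: 0.0
[ 0.4567 -0.1988  0.1305] [ 0.1503  0.4083  0.3402  2.2436 -0.7742  0.3751 -0.4205] [[ 0.9655 -0.0039  0.2603]
 [-0.0079 -0.9999  0.0144]
 [ 0.2602 -0.0159 -0.9654]] [-0.525  -0.0517 -0.2557]
tool delta cm [-0.1344 -0.1005  6.7016] tilt 15.087853207462569
```

```bash
python3 -m creep '[[6.5,-0.1,-0.1,1,0,0,0],[6.5,0,0,1,0,0,0],[6.5,0,0,1,0,0,0],[6.5,0,0,1,0,0,0],[6.5,0,0,1,0,0,0],[6.5,0,0,1,0,0,0],[6.5,0,0,0.6,0,0,0],[6.5,0,0,0,0,0,0]]'
python3 d.py .47 -.197 .0761 .011
python3 - <<'E'
from h import *
a=robot.grab_frame('top')[150:290,220:350];b=robot.grab_frame('wrist')
o=np.hstack([cv2.resize(a,(390,420),interpolation=2),cv2.resize(b,(400,420))]);cv2.imwrite('pics/g1.png',o[:,:,::-1])
E
```

```text
time: 12.2
position: [0.4728, -0.1966, 0.0659]
tool_rot: [-3.099, 0.009, -0.409]
force: [0.0, 0.6, -0.3]
finger_gap: 0.0651
grasp_force: 0.0
[ 0.4728 -0.1966  0.0659] [ 0.3097  0.5307  0.0985  2.2678 -0.9952  0.1935 -0.2206] [[ 0.9658 -0.0035  0.2592]
 [-0.0076 -0.9999  0.0149]
 [ 0.2591 -0.0163 -0.9657]] [ 0.0135  0.5671 -0.3084]
tool delta cm [-0.0106  0.0259  0.0424] tilt 15.025527943693268
```

View pics/g1.png

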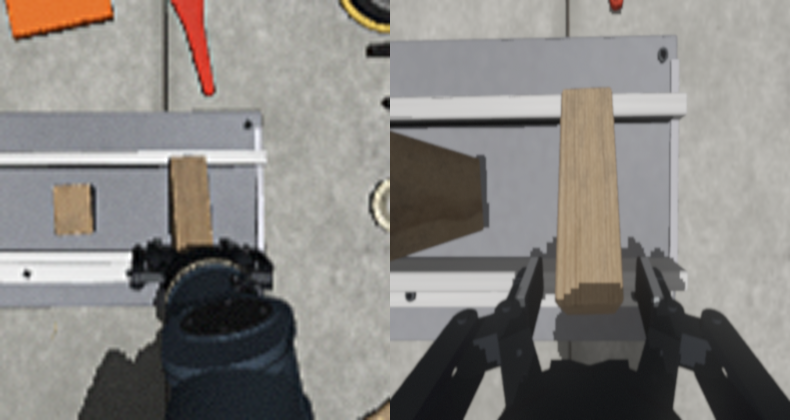

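The block is between the fingers: wrist panel (590,290), with the pads on either side. I close the hand and lift.

```bash
python3 -m creep '[[5,0,0,0,0,0,0],[3.5,0,0,0,0,0,0],[3,0,0,0,0,0,0],[3,0,0,0,0,0,0],[3,0,0,0,0,0,0],[3,0,0,0,0,0,0],[3,0.3,0,-1,0,0,0],[3,0.3,0,-1,0,0,0]]'
python3 -m creep '[[3,0.3,0,-1.2,0,0,0],[3,0.3,0,-1.2,0,0,0],[3,0.3,0,-1.2,0,0,0],[3,0.4,0,-1.2,0,0,0],[3,0,0,0,0,-0.1,0],[3,0,0,0,0,-0.1,0],[3,0,0,0,0,-0.1,0],[3,0,0,0,0,0,0]]'
python3 d.py .47 -.197 .15 .011
```

```text
time: 13.3
position: [0.4731, -0.1968, 0.0872]
tool_rot: [-3.099, 0.009, -0.408]
force: [-0.9, 0.3, -2.1]
finger_gap: 0.0375
grasp_force: 60.1
time: 14.3
position: [0.4749, -0.1971, 0.1362]
tool_rot: [-3.126, 0.0, 0.059]
force: [0.3, 0.3, -1.6]
finger_gap: 0.0375
grasp_force: 60.3
[ 0.4749 -0.1971  0.1362] [-0.1303  0.5757  0.6703  1.9679 -0.4824  0.8066 -0.7522] [[ 0.9993 -0.0003 -0.0377]
 [ 0.0002 -0.9999  0.0149]
 [-0.0377 -0.0149 -0.9992]] [ 0.2836  0.2746 -1.5645]
tool delta cm [-0.5461 -0.0279 -0.2553] tilt -2.1595909959815924
```

```bash
python3 -m creep '[[3,2,0,-0.8,0,0,0],[3,2,0,-0.7,0,0,0],[3,0,0,0,0,-0.1,0],[3,0,0,0,0,-0.1,0],[3,0,0,0,0,-0.1,0],[3,0,0,0,0,-0.1,0],[3,0,0,0,0,-0.1,0],[3,0,0,0,0,-0.1,0]]'
python3 -m creep '[[3,0,0,0,0,-0.1,0],[3,0,0,0,0,-0.1,0],[3,0,0,0,0,0,0],[3,0,0,0,0,0,0],[3,0,0,0,0,0,0],[3,0,0,0,0,0,0],[3,0,0,0,0,0,0],[3,0,0,0,0,0,0]]'
python3 d.py .515 -.197 .15 .011
python3 - <<'E'
from h import *
a=robot.grab_frame('scene')[125:295,120:330];b=robot.grab_frame('wrist')
o=np.hstack([cv2.resize(a,(480,389),interpolation=2),cv2.resize(b,(320,389))]);cv2.imwrite('pics/g2.png',o[:,:,::-1])
E
```

```text
time: 15.3
position: [0.5138, -0.1982, 0.1501]
tool_rot: [-2.966, -0.003, 0.978]
force: [0.5, -0.6, -1.4]
finger_gap: 0.0375
grasp_force: 60.4
time: 16.3
position: [0.5143, -0.198, 0.1508]
tool_rot: [-2.856, -0.006, 1.27]
force: [-0.3, 0.5, -1.6]
finger_gap: 0.038
grasp_force: 60.4
[ 0.5143 -0.198   0.1508] [-0.0968  1.0603  0.6974  1.235  -0.2152  1.7813 -0.9775] [[ 0.6701 -0.0031 -0.7422]
 [ 0.0097 -0.9999  0.0129]
 [-0.7422 -0.0158 -0.67  ]] [-0.3375  0.5243 -1.6024]
tool delta cm [ 0.1043 -0.0986  1.0996] tilt -47.92867109858506
```

View pics/g2.png

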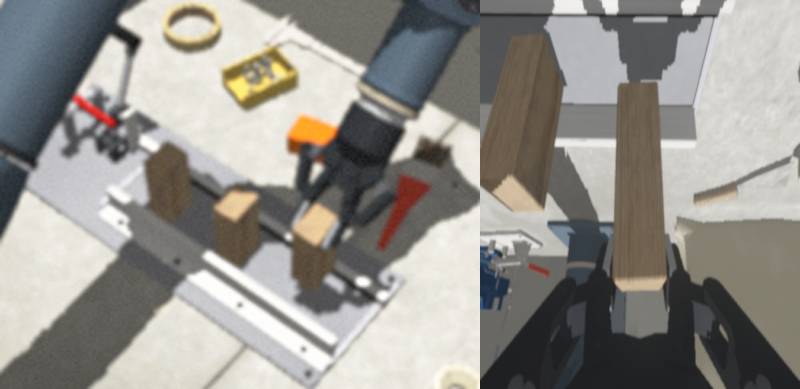

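Scene panel: the block now hangs upright in the grip at (312,250), beside its standing neighbours at (237,230) and (168,185). I lower it into its place.

```bash
python3 -m creep '[[3,0.49,0,0.58,0,0,0],[3,0.49,0,0.58,0,0,0],[3,0.49,-0.1,0.58,0,0,0],[3,0.49,0,0.58,0,0,0],[3,0.49,0,0.58,0,0,0],[3,0.49,0,0.58,0,-0.006,0],[3,0,0,0,0,0,0],[3,0,0,0,0,0,0]]'
python3 d.py .513 -.197 .106 .011
python3 -m creep '[[3,0.11,0,0.1,0,0,0],[3,0.11,0,0.1,0,0,0],[3,0.11,0,0.1,0,0,0],[3,0,0,0,0,0,0],[3,0,0,0,0,0,0],[3,0,0,0,0,0,0],[3,0,0,0,0,0,0],[3,0,0,0,0,0,0]]'
python3 d.py .513 -.197 .106 .011
```

```text
time: 17.4
position: [0.5082, -0.1964, 0.1057]
tool_rot: [-2.853, -0.005, 1.279]
force: [-0.1, -0.2, -0.7]
finger_gap: 0.0375
grasp_force: 60.4
[ 0.5082 -0.1964  0.1057] [-0.0983  1.1048  0.6828  1.2737 -0.2359  1.7109 -0.9842] [[ 0.6654 -0.0032 -0.7465]
 [ 0.0095 -0.9999  0.0127]
 [-0.7464 -0.0156 -0.6653]] [-0.077  -0.246  -0.6795]
tool delta cm [0.2968 0.0532 0.7171] tilt -48.29361784795772
time: 18.4
position: [0.5082, -0.1963, 0.102]
tool_rot: [-2.853, -0.005, 1.279]
force: [0.4, 1.0, 5.4]
finger_gap: 0.0377
grasp_force: 61.0
[ 0.5082 -0.1963  0.102 ] [-0.0983  1.1089  0.6815  1.275  -0.2381  1.7059 -0.9851] [[ 0.6654 -0.0032 -0.7465]
 [ 0.0094 -0.9999  0.0127]
 [-0.7464 -0.0154 -0.6653]] [0.356  0.9971 5.4109]
tool delta cm [0.0186 0.065  0.4716] tilt -48.289861356504055
```

```bash
python3 -m creep '[[3,0.05,0,0.05,0,0,0],[3.9,0,0,0,0,0,0],[4.2,0,0,0,0,0,0],[4.6,0,0,0,0,0,0],[5.2,0,0,0,0,0,0],[6.2,0,0,0,0,0,0],[6.5,0,0,0,0,0,0],[6.5,0,0,0,0,0,0]]'
python3 -m creep '[[6.5,0,0,-0.5,0,0,0],[6.5,0,0,-1,0,0,0],[6.5,0,0,-1.5,0,0,0],[6.5,0,0,-2,0,0,0],[6.5,0,0,-2,0,0,0],[6.5,0,0,-2,0,0,0],[6.5,0,0,-2,0,0,0],[6.5,0,0,0,0,0,0]]'
python3 - <<'E'
from h import *
a=robot.grab_frame('scene')[125:295,120:330];b=robot.grab_frame('wrist')
o=np.hstack([cv2.resize(a,(480,389),interpolation=2),cv2.resize(b,(320,389))]);cv2.imwrite('pics/g3.png',o[:,:,::-1])
for X in((.513,-.196,.118),(.513,-.196,.008)): print(proj('scene',X))
E
python3 d.py .513 -.197 .106 .011
```

```text
time: 19.4
position: [0.508, -0.1962, 0.1004]
tool_rot: [-2.852, -0.006, 1.279]
force: [0.2, 0.4, 0.3]
finger_gap: 0.0649
grasp_force: 0.0
time: 20.4
position: [0.589, -0.1964, 0.1727]
tool_rot: [-2.854, -0.013, 1.267]
force: [-0.0, -0.7, 0.8]
finger_gap: 0.065
grasp_force: 0.0
[254.9613 233.9658]
[254.1917 255.1458]
[ 0.5869 -0.1981  0.1726] [ 0.0354  1.0915  0.4266  0.9167 -0.0992  1.9884 -1.1645] [[ 0.6671 -0.0038 -0.7449]
 [ 0.0088 -0.9999  0.013 ]
 [-0.7449 -0.0152 -0.667 ]] [ 0.8991 -0.0135 -0.2351]
tool delta cm [ 0.0331  0.0207 11.0507] tilt -48.15913330458668
```

View pics/g3.png

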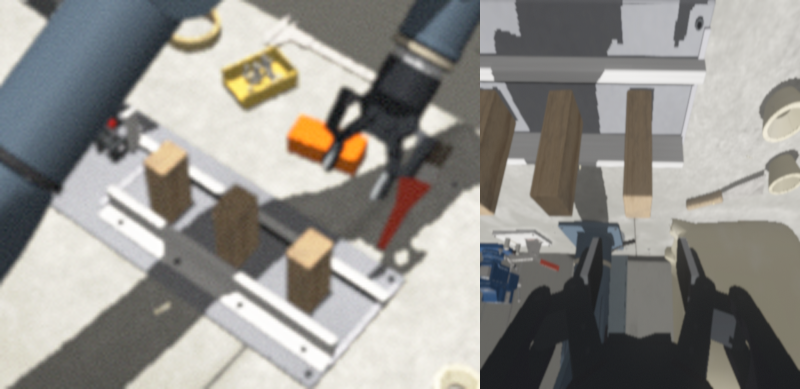

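Both panels show the block standing free, scene panel (310,270) and wrist panel (638,150), with both neighbours still upright. Next I locate the catch more precisely and bring the tool back to vertical.

```bash
python3 -m creep '[[6.5,-3.7,0,-3.3,0,0,0],[5,-3.7,0,-3.3,0,0.1,0],[4,0,0,0,0,0.15,0],[2,0,0,0,0,0.15,0],[0,0,0,0,0,0.15,0],[0,0,0,0,0,0.15,0],[0,0,0,0,0,0.14,0],[0,0,0,0,0,0,0]]'
python3 - <<'E'
from h import *
for z in(.075,.08): print('tongue',z,onz('top',(138,212.5),z),onz('top',(163.5,212.5),z))
print('tab rows',[onz('top',(141,r),.105) for r in(222.5,226.5,230.5)], [onz('top',(c,226.5),.115) for c in(139.5,141,142.5)])
print(two((144.2,172.4),'scene',(141,226.5),'top'))
for X in((.492,.2275,.118),(.534,.24,.07),(.534,.18,.08)): print(proj('top',X),proj('scene',X))
E
python3 d.py .489 .198 .25 0
```

```text
time: 21.5
position: [0.5714, -0.198, 0.267]
tool_rot: [-3.138, -0.004, -0.052]
force: [-0.1, 0.5, 0.6]
finger_gap: 0.0001
grasp_force: 0.0
tongue 0.075 [0.5336 0.2489 0.075 ] [0.5335 0.1709 0.075 ]
tongue 0.08 [0.5335 0.2476 0.08  ] [0.5334 0.1699 0.08  ]
tab rows [array([0.5029, 0.2319, 0.105 ]), array([0.491 , 0.2317, 0.105 ]), array([0.4791, 0.2315, 0.105 ])] [array([0.4911, 0.2337, 0.115 ]), array([0.4911, 0.2293, 0.115 ]), array([0.491 , 0.2249, 0.115 ])]
(array([0.4904, 0.233 , 0.1018]), np.float64(0.0015242474675939306))
[141.3689 226.1844] [145.1935 169.4346]
[141.2953 212.4   ] [154.297  170.4879]
[160.1984 212.2919] [166.924  176.9095]
[ 0.5714 -0.198   0.267 ] [-0.1162  0.4908  0.6033  1.6332 -0.326   1.0866 -0.9908] [[ 0.9995  0.0023  0.033 ]
 [ 0.0022 -1.      0.0033]
 [ 0.033  -0.0033 -0.9995]] [-0.1198  0.482   0.56  ]
tool delta cm [ -8.2079 -39.6175   1.5636] tilt 1.8903816819423942
```

```bash
python3 -m creep '[[0,-4,-2,0,0,-0.033,0],[0,-4.3,-3.6,0,0,0,0],[0,0,-5.7,0,0,0,0],[0,0,-5.7,0,0,0,0],[0,0,-5.7,0,0,0,0],[0,0,-5.7,0,0,0,0],[0,0,-5.7,0,0,0,0],[0,0,-5.5,0,0,0,0]]'
python3 -m creep '[[0,0,0,2,0,0,0],[0,0,0,0,0,0,0],[0,0,0,0,0,0,0],[0,0,0,0,0,0,0],[0,0,0,0,0,0,0],[0,0,0,0,0,0,0],[0,0,0,0,0,0,0],[0,0,0,0,0,0,0]]'
python3 d.py .488 .198 .100 0
```

```text
time: 22.5
position: [0.4889, 0.2008, 0.2658]
tool_rot: [-3.141, -0.011, 0.003]
force: [0.4, -0.6, -0.5]
finger_gap: 0.0001
grasp_force: 0.0
time: 23.5
position: [0.4888, 0.1997, 0.2461]
tool_rot: [-3.138, -0.014, 0.0]
force: [-0.3, 1.2, 0.2]
finger_gap: -0.0003
grasp_force: 0.0
[0.4888 0.1997 0.2461] [-0.8669  0.3969  0.5641  1.8286 -0.2544  0.9866 -1.7585] [[ 1.      0.0087 -0.    ]
 [ 0.0087 -1.      0.0035]
 [-0.     -0.0035 -1.    ]] [-0.3247  1.2267  0.2139]
tool delta cm [-0.0766  0.2157 14.6106] tilt -0.0024100864331076536
```

```bash
python3 -m creep '[[0,-0.1,0.4,2,0,0,0],[0,0,0,2,0,0,0],[0,0,0,2,0,0,0],[0,0,0,2,0,0,0],[0,0,0,2,0,0,0],[0,0,0,1,0,0,0],[0,0,0,1,0,0,0],[0,0,0,0,0,0,0]]'
python3 -m creep '[[0,0,0,0.5,0,0,0],[0,0,0,0.5,0,0,0],[0,0,0,0.5,0,0,0],[0,0,0,0.5,0,0,0],[0,0,0,0.5,0,0,0],[0,0,0,0,0,0,0],[0,0,0,0,0,0,0],[0,0,0,0,0,0,0]]'
python3 - <<'E'
from h import *
a=robot.grab_frame('wrist');cv2.imwrite('pics/c1.png',cv2.resize(a,(600,450))[:,:,::-1])
E
```

```text
time: 24.5
position: [0.4876, 0.196, 0.1257]
tool_rot: [-3.138, -0.014, 0.001]
force: [-0.3, 0.4, -0.8]
finger_gap: -0.0
grasp_force: 0.0
time: 25.5
position: [0.4879, 0.1962, 0.1012]
tool_rot: [-3.138, -0.014, -0.0]
force: [-1.3, 0.3, 1.8]
finger_gap: -0.0001
grasp_force: 0.0
```

View pics/c1.png

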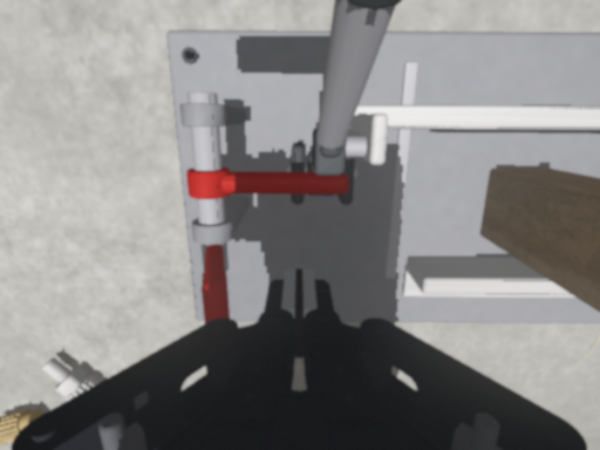

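The wrist view shows the closed fingers at (298,300) on the lever side of the red tab at (213,290), clear of the lug at (210,232). The tongue is at (285,183) and the rod above it. I push the tab towards +y.

```bash
python3 -m creep '[[0,0,-0.6,0,0,0,0],[0,0,-0.6,0,0,0,0],[0,0,-0.6,0,0,0,0],[0,0,-0.6,0,0,0,0],[0,0,-0.6,0,0,0,0],[0,0,-0.6,0,0,0,0],[0,0,-0.5,0,0,0,0],[0,0,0,0,0,0,0]]'
python3 -m creep '[[0,0,-0.3,0,0,0,0],[0,0,-0.3,0,0,0,0],[0,0,-0.2,0,0,0,0],[0,0,0,0,0,0,0],[0,0,0,0,0,0,0],[0,0,0,0,0,0,0],[0,0,0,0,0,0,0],[0,0,0,0,0,0,0]]'
python3 - <<'E'
from h import *
print(robot.get_state()['force'])
a=robot.grab_frame('wrist');cv2.imwrite('pics/c2.png',cv2.resize(a,(600,450))[:,:,::-1])
h=cv2.cvtColor(a,cv2.COLOR_RGB2HSV);m=cv2.inRange(h,(0,150,50),(5,255,255))|cv2.inRange(h,(172,150,50),(180,255,255))
for q in cv2.findContours(m,0,2)[0]:
    if cv2.contourArea(q)>20: print(cv2.boundingRect(q))
E
```

```text
time: 26.55
position: [0.4873, 0.2379, 0.1011]
tool_rot: [-3.138, -0.015, 0.0]
force: [-1.0, 0.2, 0.2]
finger_gap: -0.0
grasp_force: 0.0
time: 27.55
position: [0.4874, 0.2453, 0.1012]
tool_rot: [-3.138, -0.014, -0.0]
force: [0.7, 0.1, 0.9]
finger_gap: 0.0001
grasp_force: 0.0
[0.6722 0.1049 0.9132]
(203, 209, 57, 65)
(244, 144, 119, 41)
```

```bash
python3 -m creep '[[0,0,-0.2,0,0,0,0],[0,0,-0.2,0,0,0,0],[0,0,-0.2,0,0,0,0],[0,0,-0.2,0,0,0,0],[0,0,0,0,0,0,0],[0,0,0,0,0,0,0],[0,0,0,0,0,0,0],[0,0,0,0,0,0,0]]'
python3 -m creep '[[0,0,-0.2,0,0,0,0],[0,0,-0.2,0,0,0,0],[0,0,0,0,0,0,0],[0,0,0,0,0,0,0],[0,0,0,0,0,0,0],[0,0,0,0,0,0,0],[0,0,0,0,0,0,0],[0,0,0,0,0,0,0]]'
python3 - <<'E'
from h import *
print(robot.get_state()['force'])
a=robot.grab_frame('wrist');cv2.imwrite('pics/c3.png',cv2.resize(a,(600,450))[:,:,::-1])
E
```

```text
time: 28.6
position: [0.4873, 0.2533, 0.1013]
tool_rot: [-3.138, -0.014, 0.0]
force: [0.1, -0.3, -0.1]
finger_gap: -0.0
grasp_force: 0.2
time: 29.6
position: [0.4872, 0.2572, 0.1013]
tool_rot: [-3.138, -0.014, 0.0]
force: [-0.2, -0.8, 0.3]
finger_gap: 0.0001
grasp_force: 0.3
[-0.2445 -0.7875  0.3196]
```

View pics/c3.png

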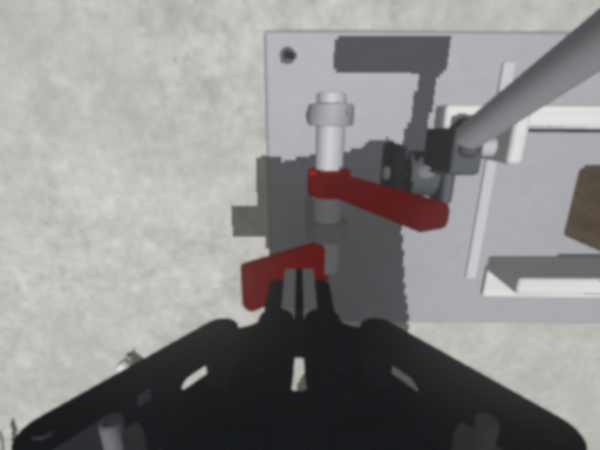

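The wrist view shows the tongue raised, its tip at (430,215), and the tab leaning away at (270,275). There is no stop force yet, so I keep pushing.

```bash
python3 -m creep '[[0,0,-0.2,0,0,0,0],[0,0,-0.2,0,0,0,0],[0,0,0,0,0,0,0],[0,0,0,0,0,0,0],[0,0,0,0,0,0,0],[0,0,0,0,0,0,0],[0,0,0,0,0,0,0],[0,0,0,0,0,0,0]]'
python3 -m creep '[[0,0,-0.2,0,0,0,0],[0,0,-0.15,0,0,0,0],[0,0,0,0,0,0,0],[0,0,0,0,0,0,0],[0,0,0,0,0,0,0],[0,0,0,0,0,0,0],[0,0,0,0,0,0,0],[0,0,0,0,0,0,0]]'
python3 - <<'E'
from h import *
s=robot.get_state();print(s['force'],s['position'])
a=robot.grab_frame('wrist');cv2.imwrite('pics/c4.png',cv2.resize(a,(600,450))[:,:,::-1])
h=cv2.cvtColor(a,cv2.COLOR_RGB2HSV);m=cv2.inRange(h,(0,150,40),(5,255,255))|cv2.inRange(h,(172,150,40),(180,255,255))
for q in cv2.findContours(m,0,2)[0]:
    if cv2.contourArea(q)>20: print(cv2.boundingRect(q))
# predicted tongue tip for angles: shaft (.24,.07), tongue ~70mm along -y at angle a
for an in(.8,1.0,1.2): print(an,proj('wrist',(.534,.24-.07*np.cos(an),.075+.07*np.sin(an))))
E
```

```text
time: 30.65
position: [0.4872, 0.2612, 0.1013]
tool_rot: [-3.138, -0.014, 0.0]
force: [-0.1, -2.6, 1.2]
finger_gap: -0.0001
grasp_force: 1.0
time: 31.65
position: [0.4873, 0.2624, 0.1013]
tool_rot: [-3.141, -0.011, 0.001]
force: [-0.3, -8.5, 4.1]
finger_gap: 0.0001
grasp_force: 4.4
[-0.3166 -8.5454  4.0732] [0.4873 0.2624 0.1013]
(225, 208, 62, 33)
(272, 145, 105, 49)
0.8 [432.6844 182.4445]
1.0 [417.7002 188.5976]
1.2 [392.6893 193.6401]
```

The force reached -8.5 N in y, so the catch is against its stop. I back off, rise and turn for the handle.

```bash
python3 -m creep '[[0,0,1,0,0,0,0],[0,0,1.5,0,0,0,0],[0,0,1.5,0,0,0,0],[0,0,0,-4,0,0,0],[0,0,0,-5,0,0,0],[0,0,0,-5,0,0,0],[0,0,0,-4,0,0,0],[0,0,0,0,0,0,0]]'
python3 -m creep '[[1,0,0,0,0,0,-0.175],[2,0,0,0,0,0,-0.175],[3,0,0,0,0,0,-0.175],[4,0,0,0,0,0,-0.175],[5,0,0,0,0,0,-0.175],[6,0,0,0,0,0,-0.175],[6,0,0,0,0,0,-0.175],[6,0,0,0,0,0,-0.175]]'
python3 -m creep '[[6,0,0,0,0,0,-0.17],[6,0,3.5,0,0,0,0],[6,0,4,0,0,0,0],[6,0,3.5,0,0,0,0],[6,0,0,0,0,0,0],[6,0,0,0,0,0,0],[6,0,0,0,0,0,0],[6,0,0,0,0,0,0]]'
python3 d.py .601 .216 .26 .0
python3 - <<'E'
from h import *
a=robot.grab_frame('wrist');b=robot.grab_frame('top')[170:270,120:240]
o=np.hstack([cv2.resize(a,(480,400)),cv2.resize(b,(320,267),interpolation=2)[:400] if 0 else cv2.resize(b,(320,400),interpolation=2)]);cv2.imwrite('pics/l1.png',o[:,:,::-1])
s=1
for X in((.601,.242,.181),(.601,.17,.181),(.601,.216,.181)): print(proj('wrist',X)*[480/512,400/384])
E
```

```text
time: 32.7
position: [0.489, 0.2236, 0.284]
tool_rot: [-3.135, -0.013, -0.007]
force: [-0.4, 0.3, 0.0]
finger_gap: -0.0004
grasp_force: 0.0
time: 33.7
position: [0.487, 0.2233, 0.28]
tool_rot: [-2.386, -2.039, -0.001]
force: [-0.3, 0.7, 0.5]
finger_gap: 0.0598
grasp_force: 0.0
time: 34.7
position: [0.5969, 0.2251, 0.2815]
tool_rot: [-2.21, -2.229, -0.004]
force: [-0.3, -0.4, -0.2]
finger_gap: 0.0601
grasp_force: 0.0
[0.5969 0.2251 0.2815] [-0.5599  0.4953  0.21    1.4855 -0.1116  1.1708 -0.3225] [[-0.0086  1.      0.    ]
 [ 1.      0.0086  0.0038]
 [ 0.0038  0.0001 -1.    ]] [-0.2522 -0.4162 -0.1943]
tool delta cm [-0.9248  0.4001  2.1434] tilt 0.0025356504667093413
[242.8203 183.888 ]
[241.8611 260.8262]
[242.4549 213.2009]
```

View pics/l1.png

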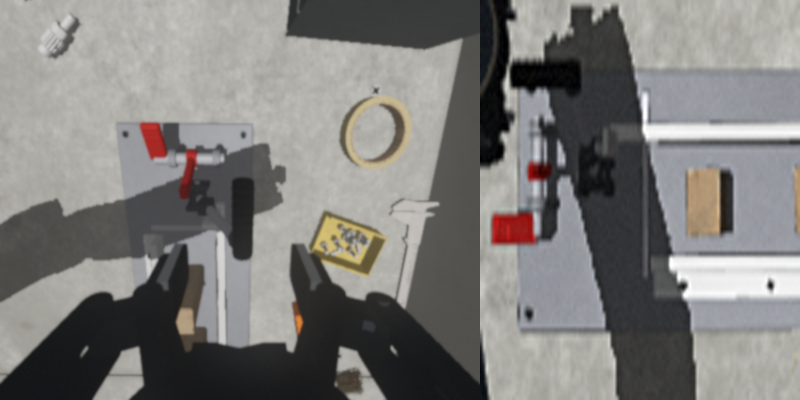

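The wrist panel shows the black handle at (242,178..258), which matches the prediction and lies between the fingers. The top panel shows the catch flipped, with the tab at (513,230) and the tongue upright at (538,172). I go down over the handle.

```bash
python3 -m creep '[[6,-0.5,0.2,2,0,0,0],[6,-0.4,0.2,2,0,0,0],[6,0,0,2,0,0,0],[6,0,0,2,0,0,0],[6,0,0,1.2,0,0,0],[6,0,0,1,0,0,0],[6,0,0,1,0,0,0],[6,0,0,0,0,0,0]]'
python3 -m creep '[[4,0,0,0,0,0,0],[2.5,0,0,0,0,0,0],[2,0,0,0,0,0,0],[2,0,0,0,0,0,0],[2,0,0,0,0,0,0],[2,0,0,0,0,0,0],[2,0,0,0,0,0,0],[2,0,0,0,0,0,0]]'
python3 d.py .601 .216 .17 .0
```

```text
time: 35.8
position: [0.6013, 0.2163, 0.1686]
tool_rot: [-2.211, -2.228, -0.002]
force: [-0.3, -0.2, -0.9]
finger_gap: 0.0602
grasp_force: 0.0
time: 36.8
position: [0.6006, 0.2164, 0.1696]
tool_rot: [-2.21, -2.228, -0.002]
force: [-4.9, -0.9, 5.3]
finger_gap: 0.0204
grasp_force: 17.1
[0.6006 0.2164 0.1696] [-0.5314  0.5919  0.1876  1.634  -0.1353  0.9285 -0.2855] [[-0.0081  1.     -0.0017]
 [ 1.      0.0081  0.0036]
 [ 0.0036 -0.0016 -1.    ]] [-4.8791 -0.8846  5.2669]
tool delta cm [-0.0425  0.0416 -0.0372] tilt -0.09596682179723247
```

```bash
python3 -m creep '[[2,0,-0.53,-0.22,0,0,0],[2,0,-0.54,-0.21,0,0,0],[2,0,-0.55,-0.18,0,0,0],[2,0,-0.55,-0.18,0,0,0],[2,0,-0.56,-0.14,0,0,0],[2,0,-0.56,-0.14,0,0,0],[2,0,-0.57,-0.1,0,0,0],[2,0,-0.57,-0.1,0,0,0]]'
python3 d.py .557 .216 .182 .0
```

```text
time: 37.8
position: [0.5604, 0.2163, 0.1841]
tool_rot: [2.212, 2.228, 0.015]
force: [9.6, 0.4, 6.8]
finger_gap: 0.0199
grasp_force: 16.9
[0.5604 0.2163 0.1841] [-0.5705  0.5206  0.1941  1.7287 -0.1259  0.895  -0.3162] [[-0.0073  0.9999  0.0078]
 [ 1.      0.0073  0.0055]
 [ 0.0055  0.0078 -1.    ]] [9.5501 0.3946 6.7571]
tool delta cm [-0.0263 -0.341   0.2081] tilt 0.4446858966018372
```

```bash
python3 -m creep '[[2,0,-0.57,-0.06,0,0,0],[2,0,-0.57,-0.06,0,0,0],[2,0,-0.58,-0.02,0,0,0],[2,0,-0.58,-0.02,0,0,0],[2,0,-0.58,0.02,0,0,0],[2,0,-0.58,0.02,0,0,0],[2,0,-0.57,0.06,0,0,0],[2,0,-0.57,0.06,0,0,0]]'
python3 d.py .511 .216 .182 .0
```

```text
time: 38.8
position: [0.5145, 0.2161, 0.184]
tool_rot: [2.212, 2.229, 0.015]
force: [8.9, 1.2, 6.5]
finger_gap: 0.0201
grasp_force: 17.4
[0.5145 0.2161 0.184 ] [-0.6134  0.4627  0.1956  1.8385 -0.1194  0.842  -0.3517] [[-0.0073  0.9999  0.0077]
 [ 1.      0.0072  0.0059]
 [ 0.0058  0.0078 -1.    ]] [8.8638 1.1822 6.49  ]
tool delta cm [-0.0058 -0.3466  0.1946] tilt 0.4422492526630151
```

```bash
python3 -m creep '[[2,0,-0.57,0.1,0,0,0],[2,0,-0.57,0.1,0,0,0],[2,0,-0.56,0.14,0,0,0],[2,0,-0.56,0.14,0,0,0],[2,0,-0.55,0.18,0,0,0],[2,0,-0.55,0.18,0,0,0],[2,0,-0.3,0.1,0,0,0],[2,0,0,0,0,0,0]]'
python3 d.py .467 .216 .17 .0
```

```text
time: 39.8
position: [0.4776, 0.216, 0.1744]
tool_rot: [2.213, 2.229, 0.014]
force: [7.0, 0.6, 5.5]
finger_gap: 0.0203
grasp_force: 17.7
[0.4776 0.216  0.1744] [-0.6485  0.4298  0.1934  1.9327 -0.1172  0.7807 -0.3821] [[-0.0075  0.9999  0.0069]
 [ 1.      0.0075  0.006 ]
 [ 0.006   0.0069 -1.    ]] [6.9519 0.6175 5.4985]
tool delta cm [ 0.0097 -1.0609  0.4322] tilt 0.39516442728814205
```

```bash
python3 -m creep '[[1.8,0,-0.3,0.12,0,0,0],[1.5,0,-0.3,0.13,0,0,0],[1.2,0,-0.3,0.13,0,0,0],[1,0,-0.2,0.09,0,0,0],[1,0,-0.2,0.09,0,0,0],[1,0,0,0,0,0,0],[1,0,0,0,0,0,0],[1,0,0,0,0,0,0]]'
python3 d.py .467 .216 .17 .0
```

```text
time: 40.8
position: [0.4664, 0.216, 0.1695]
tool_rot: [2.212, 2.227, 0.019]
force: [9.9, -1.0, 9.5]
finger_gap: 0.0192
grasp_force: 60.5
[0.4664 0.216  0.1695] [-0.6606  0.4213  0.1926  1.9661 -0.1169  0.7521 -0.3929] [[-0.007   0.9999  0.0103]
 [ 1.      0.0069  0.007 ]
 [ 0.007   0.0103 -0.9999]] [ 9.9487 -0.9723  9.4732]
tool delta cm [ 0.0032  0.0616 -0.0448] tilt 0.5895095484284648
```

```bash
python3 -m creep '[[1,0,-0.2,0.08,0,0,0],[1,0,-0.2,0.08,0,0,0],[1,0,0,0,0,0,0],[1,0,0,0,0,0,0],[1,0,0,0,0,0,0],[1,0,0,0,0,0,0],[1,0,0,0,0,0,0],[1,0,0,0,0,0,0]]'
python3 -m creep '[[1,0,-0.2,0.08,0,0,0],[1,0,-0.2,0.08,0,0,0],[1,0,0,0,0,0,0],[1,0,0,0,0,0,0],[1,0,0,0,0,0,0],[1,0,0,0,0,0,0],[1,0,0,0,0,0,0],[1,0,0,0,0,0,0]]'
python3 - <<'E'
from h import *
a=robot.grab_frame('top')[165:265,120:330];cv2.imwrite('pics/f1.png',cv2.resize(a,(798,380),interpolation=2)[:,:,::-1])
E
```

```text
time: 41.8
position: [0.4655, 0.216, 0.1691]
tool_rot: [2.211, 2.224, 0.027]
force: [17.5, -2.0, 13.1]
finger_gap: 0.0192
grasp_force: 60.8
time: 42.8
position: [0.4651, 0.2161, 0.1689]
tool_rot: [2.21, 2.22, 0.037]
force: [27.2, -3.6, 17.2]
finger_gap: 0.0189
grasp_force: 61.4
```

View pics/f1.png

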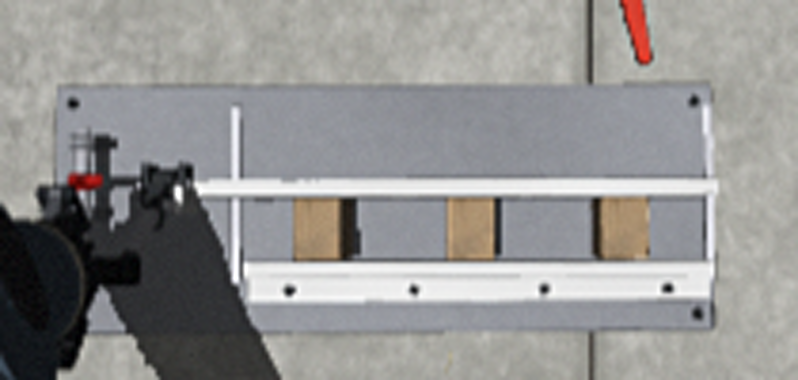

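The final top view shows the bar closed, with all three blocks standing between bar and fence at (318,228), (471,228) and (624,228). The catch is flipped, red at (85,181), and the handle is held in the fingers. The lever has stalled at its stop while the pull rose to 27 N.

```bash
python3 -c "
from station import robot
print(robot.sign_off())"
```

```text
the job is handed in; nothing more can be done
None
```

I stood the tipped block upright in its gap, flipped the catch against its stop, and pulled the lever to its stop. The bar is closed with all three blocks standing. I handed the job in at about 43 s with the fingers still gripping the lever.

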